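Turn the loaf-tin lid over against the backstop and wedge it onto its tin

ROBOT

A 7-joint arm with a two-finger parallel gripper is mounted at the origin on the work surface. World frame = base frame: x ahead of the robot, y to its left, z up, the work surface at z = 0. Lengths are in m, angles in rad, forces in N, time in s.
With the tool pointing down it reaches from about 0.425 to 0.925 m from the base axis. Payload 6.8 kg.
Tool frame: the origin (TCP) lies at the very end of the fingers, on their centre line; the grasp point (between the pads) lies 19 mm behind it; z points along the fingers, y is the line along which they close (so a half turn about z gives the same grasp; the last joint's range is limited). The gripper opens to 85 mm and grips with 20 to 120 N. Pads are 22 mm wide; open, the fingers measure 114 mm over their backs; the gripper's body (76 mm by 85 mm) begins 54 mm behind the grasp point. The pads swing forward as they close: fully open they stand 13 mm farther back than shut.
Start: joints at [-1.213, 0.477, 0.022, 1.555, -0.011, 1.109, -0.083], TCP at [0.303, 0.603, 0.231] pointing down, gripper open.
Joint ranges: [-2.96, 2.96], [-0.34, 2.1], [-1.41, 1.46], [0.24, 2.44], [-1.37, 4.51], [0.17, 1.92], [-2.96, 2.96]. Speed limits (rad/s): [2.39, 2.39, 3.14, 3.14, 3.14, 3.14, 3.14].

INTERFACE

Orientations are given as a rotation vector (axis times angle).
In Python, from bench import get_obs, viewer, r gives the robot as it stands. The module is installed in compiled form; this text tells all that it offers.
- The arm moves only by the tool play_rows, never from a script. Its argument "commands" is a list that holds one entry, the list of rows, each a list of 5 numbers: the gripper's target within -1 to 1 (shut at 1, half-way at 0, fully open at -1), then the shift along the tool's x, y, z scaled (see below), then the turn about the tool's z scaled (see below). A call has 1 to 12 rows; each row is the pose to reach, as a shift and turn from the pose commanded when the call began, along the tool's axes at that moment; what a row does not reach only later rows make up. The controller multiplies each number of a shift by 0.2 m and each number of a turn by pi/2 rad. A row lasts 1/12 s, in which the tool goes at most 41.7 mm and 7.16 degrees, less where a joint would pass 70% of its speed; a pose out of reach is approached as far as the arm can. A call with a number of a shift or a turn outside -1 to 1 is refused whole. A call with a gripper value outside its range is refused whole. The fingers move at their own pace and stop on an object; "grip_force" is the grip in N (left out, the last holds). Time passes only in rows, so rows that repeat a pose let the fingers close. It gives the time, the measured TCP pose, the force, the opening and the grip force at its end, in the units of the state.
- get_obs(): the state, without advancing time (a new reading comes with each control period).
- viewer.grab_frame(name): name is "side" or "top"; returns a dict with "pixels" (400x640x3 uint8, red, green, blue), "fovy" (degrees; the focal length in pixels is half the picture's height over the tangent of half this angle, whatever the lens; pixels are square), "cx", "cy" (the principal point, pixels), "distortion" ([k1, k2, p1, p2, k3] as OpenCV has them; the pictures are not rectified), "world_to_cam" (4x4, takes a point from world to camera coordinates). Camera axes: x right, y up, looking along -z (the intrinsics and any distortion apply to the point x, -y, -z); pixel columns grow to the right and rows downward; lengths in m; the calibration is good to about 2 mm. A picture is of the moment at which its call begins. There is no depth.
- r.hand_in(): hands the job in; it is judged then, once.
Trained networks look in a picture, given as the dict that the camera call returned (one of the last four; its "shot" number tells which), for a name from the list of things; names that differ only in an ending like _2 or _b are one class to them, and where a whole thing is asked for, a point or a joint stands for the part that bears it (a point fixed in the world has none). Each returns a list of dicts, best first, with "score" (0 to 1); they miss things now and then, are a little off and sometimes report something else, mostly with a low value. They report only what shows in the picture. A call takes as long as a camera call.
- viewer.trace(picture, thing): "pixels" (400x640 bool, what is visible of it) and "rect" ([left, top, right, bottom] in pixels, round what is visible of it).
The state is a dict: "clock": time; "joints": joint angles; "qvel": joint speeds; "tau": joint torques, N m; "tcp_pos": TCP position; "orientation": TCP orientation; "contact_force": force on the tool from outside, world axes, zero at the start; "moment": the same for the moment, N m; "grip_width": finger opening in m; "gripper_force": force on a finger pad.
Only numpy, scipy, OpenCV 4.12 (cv2) and the standard library are available. Lean on these libraries where they do the work, as an engineer would, in place of code of your own. Each camera call takes 0.05 s, during which the arm holds its last target. There are 200 camera calls.

TASK

The sliding lid of the loaf tin lies upside down on its red handle. Tip it up and over against the sloping backstop so that it leans there on its own, handle outwards, and let go of it; then take it by the handle and slide it, narrow end first, under the lips of the tin until it wedges tight, flush with the ends of the tin. Let go of it, and leave the other things on the bench where they are.

Things in the scene. Friction and masses are not known exactly. Their poses are not given: they have to be found in the camera images.
- lid: Steel loaf-tin lid, about 0.3 kg: flat plate 170 mm long, 5 mm thick, 122 mm wide at the handle end, 92 mm at the narrow end (straight edges, 5 degrees each to its axis). Origin: middle of its inner face. +x to the narrow end, +z out of its outer (handle) face. Starts outer face down, resting on handle and narrow end; that end is about 15 to 60 mm from the backstop and towards it.
- lid_handle (a point): Centre of the lid's red handle bar, lid's axes. The bar is 14 mm along x, 64 mm along y and stands 26 mm out of the outer face; this point is 30 mm from the wide end, 140 mm from the narrow end, 13 mm above the outer face. At the start the handle is underneath and the wide end's lower face is about 33 mm above the bench.
- lid_mid (a point): Centre of the lid's plate (half-way through its 5 mm), lid's axes; 85 mm from either end, 55 mm from the handle's centre along x and 15.5 mm below it along z.
- backstop: Fixed green backstop. Origin on the bench at the middle of its foot; +x horizontal, the way it leans back (away from the lid), +y along it. A vertical strip 12 mm high, 220 mm long has its front at x = 0; from its top a flat face rises 130 mm at 50 degrees to the horizontal. A lid turned up on it with its narrow end at the foot leans at about 50 degrees, handle facing up and to -x.
- tin: Fixed loaf tin, 170 mm long. Origin on the bench under its middle; +x is the way the lid slides in, mouth at x = -85 mm. Ledges 60 mm above the bench, 30 to 70 mm either side of the middle line, carry the lid. Rails 12 mm above them converge at 5 degrees each: inner faces 61 mm from the middle line at the mouth, 46 mm at the far end. A stiff fit: push the lid with some 15 N.
- tin_home (a point): Where lid_mid lies when the lid is wedged home, lid and tin axes parallel, ends flush: 62.5 mm above the bench. Over the rails, from 35 mm on the mouth side of here to the far end, lips reach 7 mm inwards, undersides 9.5 mm and tops 14.5 mm above the ledges. A lid 120 mm or more short of home is clear of the lips: it can be laid on the ledges from above, with 10 mm play each side.
- bowl: Steel bowl, 130 mm across, 60 mm high, bystander; origin under its middle.
- jar: Jar with blue cap, 72 mm across, 110 mm high, bystander; origin under its middle.
- bench_timer: White timer block 35 x 75 x 60 mm, bystander; origin under its middle.
- scraper: Dough scraper, blade 95 x 120 mm, wooden grip, bystander; origin under its blade's middle.
- measuring_cup: Clear measuring cup, 76 mm across, 85 mm high, bystander; origin under its middle.

How it is judged:
On the way, in this order (a step that is already met when the one before it is completed fails the run):
1. the lid has been turned up and leans on the backstop by itself, handle outwards (angle between lid_mid's own z axis and vertical between 0.6 and 1.15 rad and contact force between lid and backstop above 0.2 N and contact force between lid and the arm below 0.05 N and contact force between lid and the fingers below 0.05 N and x of lid_mid in the frame of backstop above -0.03 m and angular speed of lid below 0.3 rad/s), for 0.2 s.
2. the lid is wedged home on the tin, handle up (x of lid_mid in the frame of tin_home between -0.007 and 0.01 m and angle between lid_mid's own z axis and vertical below 0.1 rad and distance between lid_mid and tin_home below 0.012 m), for 0.2 s.
At the end, for the whole second after the job is handed in: The lid lies in the ways of the tin, handle up, no more than 7 mm short of and 10 mm past its home point along the tin, level and in line with the tin within 0.06 rad, released and at rest (x of lid_mid in the frame of tin_home between -0.007 and 0.01 m and distance between lid_mid and tin_home below 0.012 m and angle between lid_mid's own z axis and vertical below 0.06 rad and angle between the x axis of lid_mid and the x axis of tin, either way round below 0.06 rad and linear speed of lid below 0.02 m/s); the robot touches nothing.
It fails at once if another thing on the bench was shifted by more than 40 mm (distance of any of bowl, jar, bench_timer, scraper, measuring_cup from where it was at the start of the episode above 0.04 m).
It also fails if it takes over 58 s, if anything falls off the work surface, if the arm or the gripper's body presses on something with over 40 N, if the wrist force passes 120 N, or if a joint passes its speed limit or range.

## Working session

There is one attempt and no reset: what is moved stays moved. The work goes in short steps, Python scripts to look and compute and a tool call to move; the robot and the scene stay as the last step left them, time stands still between calls to the robot, and variables do not carry over. Pictures are saved under pics/ and viewed, at most 10 in all, crops included, and the job is handed in when it is done.

Besides the shell and the picture viewer there is one more tool, called after "Request:" in YAML: its name, and indented under it one key for each argument. play_rows: Moves the arm, as the interface text tells. Shifts and turns lie within -1 to 1; 1 stands for 0.2 m of shift or pi/2 rad of turn. Its arguments: {"type":"object","properties":{"commands":{"type":"array","items":{"type":"array","items":{"type":"array","items":{"type":"number","minimum":-1,"maximum":1}}}},"grip_force":{"type":"number"}},"required":["commands"]}

```bash
mkdir -p pics; cat > h.py <<'E'
import numpy as np, cv2
from bench import get_obs, viewer, r
def shot(n): return viewer.grab_frame(n)
def cam(f):
    F=200/np.tan(np.radians(f["fovy"])/2)
    K=np.array([[F,0,f["cx"]],[0,F,f["cy"]],[0,0,1.]]); W=np.diag([1,-1,-1,1.])@np.array(f["world_to_cam"])
    return K,np.array(f["distortion"],float),W[:3,:3],W[:3,3]
def proj(f,P):
    K,d,R,t=cam(f); return cv2.projectPoints(np.array(P,float).reshape(-1,3),cv2.Rodrigues(R)[0],t,K,d)[0].reshape(-1,2)
def unproj(f,uv,z):
    K,d,R,t=cam(f); p=cv2.undistortPoints(np.array(uv,float).reshape(-1,1,2),K,d).reshape(-1,2)
    D=np.c_[p,np.ones(len(p))]@R; C=-R.T@t; z=np.broadcast_to(z,len(p))
    return C+D*((z-C[2])/D[:,2])[:,None]
def save(f,n): cv2.imwrite("pics/"+n+".png",f["pixels"][:,:,::-1])
E
python3 - <<'E'
from h import *
np.set_printoptions(precision=3,suppress=True)
fs={n:shot(n) for n in("side","top")}
cv2.imwrite("pics/a.png",np.vstack([fs["top"]["pixels"],fs["side"]["pixels"]])[:,:,::-1][:, :])
im=cv2.imread("pics/a.png"); cv2.imwrite("pics/top0.png",im[:400]); cv2.imwrite("pics/side0.png",im[400:])
for n,f in fs.items():
    K,d,R,t=cam(f); print(n,K[0,0],d,-R.T@t,R[2])
    for o in["lid","lid_handle","backstop","tin","bowl","jar","bench_timer","scraper","measuring_cup"]:
        q=viewer.trace(f,o)
        if q: print(o,q[0]["score"],q[0]["rect"],unproj(f,[np.argwhere(q[0]["pixels"]).mean(0)[::-1]],0.03)[0])
print(get_obs())
E
```

```text
side 433.68143408509616 [-0.083  0.     0.     0.     0.   ] [ 0.163 -0.525  0.814] [ 0.451  0.493 -0.744]
lid 0.95 [222.7, 163.3, 290.1, 211.1] [0.528 0.131 0.03 ]
lid_handle 0.74 [223.5, 163.6, 288.8, 214.2] [0.527 0.131 0.03 ]
backstop 0.92 [159.3, 104.3, 250.3, 191.0] [0.523 0.344 0.03 ]
tin 0.58 [267.9, 241.7, 401.3, 371.1] [ 0.453 -0.225  0.03 ]
bowl 0.59 [297.7, 121.8, 345.8, 165.4] [0.759 0.138 0.03 ]
jar 0.91 [375.5, 157.7, 409.3, 209.4] [ 0.782 -0.088  0.03 ]
bench_timer 0.73 [404.3, 314.3, 444.1, 365.6] [ 0.521 -0.404  0.03 ]
scraper 0.65 [383.2, 200.7, 448.0, 249.7] [ 0.732 -0.218  0.03 ]
measuring_cup 0.98 [340.3, 146.8, 375.9, 192.7] [0.757 0.004 0.03 ]
top 488.6862038766559 [-0.004  0.     0.     0.     0.   ] [ 0.388 -0.061  1.374] [ 0.162  0.015 -0.987]
lid 0.84 [215.2, 204.0, 276.1, 248.4] [0.534 0.142 0.03 ]
lid_handle 0.56 [217.1, 206.4, 280.2, 248.7] [0.534 0.142 0.03 ]
backstop 0.76 [159.4, 187.2, 210.2, 273.1] [0.521 0.324 0.03 ]
tin 0.94 [336.0, 210.5, 421.5, 290.1] [ 0.465 -0.222  0.03 ]
bowl 0.64 [228.0, 126.2, 276.0, 170.9] [0.757 0.127 0.03 ]
jar 0.77 [320.0, 122.3, 346.9, 158.4] [ 0.772 -0.103  0.03 ]
bench_timer 0.59 [429.8, 220.2, 464.0, 237.2] [ 0.523 -0.405  0.03 ]
scraper 0.8 [349.3, 126.5, 391.6, 171.7] [ 0.748 -0.203  0.03 ]
measuring_cup 0.63 [282.6, 121.7, 311.8, 165.3] [ 0.752 -0.006  0.03 ]
{'clock': 1.0, 'joints': array([-1.213,  0.477,  0.022,  1.555, -0.011,  1.109, -0.083]), 'qvel': array([ 0.   , -0.001,  0.   , -0.001, -0.001,  0.   , -0.   ]), 'tau': array([  0.   , -59.632,   1.607, -28.156,   0.012,   0.002,  -0.   ]), 'tcp_pos': array([0.303, 0.603, 0.231]), 'orientation': array([-0.725, -3.057,  0.   ]), 'contact_force': array([-0.499,  0.797, -0.48 ]), 'moment': array([-0.053,  0.014,  0.004]), 'gripper_force': 0.0, 'grip_width': 0.08529814363042575}
```

```bash
python3 - <<'E'
import cv2
a=cv2.imread("pics/top0.png")[170:310,140:440]; cv2.imwrite("pics/top0c.png",cv2.resize(a,(780,364),interpolation=3))
b=cv2.imread("pics/side0.png")[95:380,150:420]; cv2.imwrite("pics/side0c.png",cv2.resize(b,(567,598),interpolation=3))
E
```

```text
(no output)
```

View pics/top0c.png

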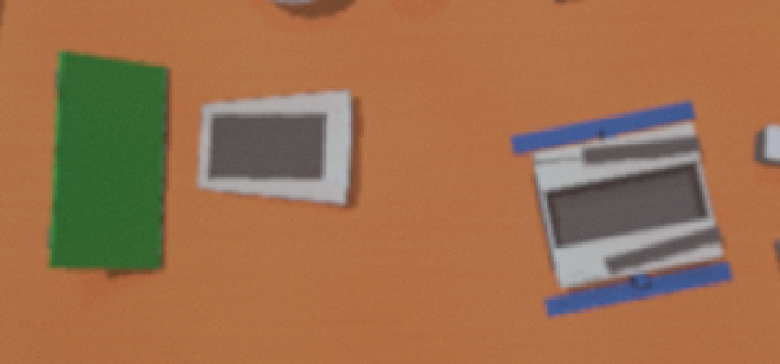

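View pics/side0c.png

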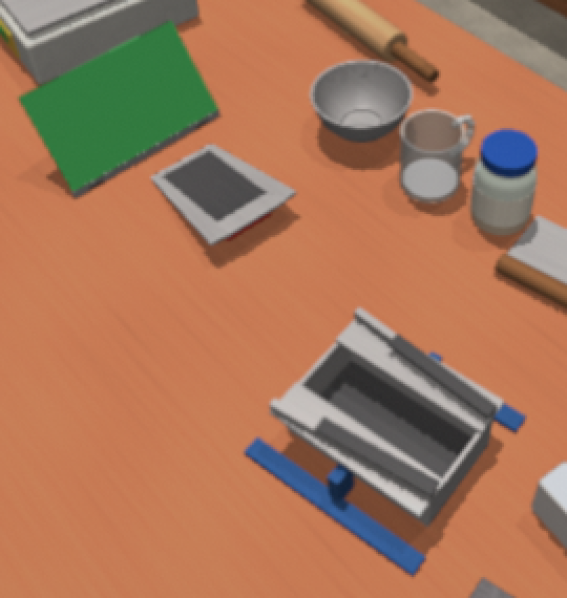

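```bash
cat >> h.py <<'E'
from scipy.optimize import minimize
def T2(P,x,y,a):
    c,s=np.cos(a),np.sin(a); P=np.array(P,float); return np.c_[x+c*P[:,0]-s*P[:,1],y+s*P[:,0]+c*P[:,1],P[:,2]]
def fit(fs,masks,P,p0,hull=True):
    def cost(p):
        e=0
        for f,m in zip(fs,masks):
            q=proj(f,T2(P,*p)); q=cv2.convexHull(q.astype(np.float32))
            im=np.zeros((400,640),np.uint8); cv2.fillPoly(im,[np.round((q)*16).astype(np.int32)],255,cv2.LINE_AA,4)
            e+=np.abs(im/255.-m).sum()
        return e
    p0=np.array(p0,float); b=None
    for k in range(3):
        s=np.vstack([p0]+[p0+d for d in np.diag([.015,.015,.12])/(k+1)])
        b=minimize(cost,p0,method="Nelder-Mead",options=dict(initial_simplex=s,xatol=1e-5,fatol=.1)); p0=b.x
    return b.x,b.fun
th=np.arctan(26/133)
def lidpts():  # start: foot-centred frame, origin narrow lower edge, +x to narrow end
    o=[]
    for s,w in((0,46),(170,61)):
        for n in(0,5):
            for g in(-1,1): o.append([-s*np.cos(th)+n*np.sin(th),g*w,s*np.sin(th)+n*np.cos(th)])
    return np.array(o)/1e3
c5,s5=np.cos(np.radians(50)),np.sin(np.radians(50))
BS=np.array([[x,y,z] for y in(-110,110) for x,z in((0,0),(0,12),(130*c5,12+130*s5))])/1e3
E
python3 - <<'E'
from h import *
np.set_printoptions(precision=4,suppress=True)
fs=[shot("top"),shot("side")]
ml=[viewer.trace(f,"lid")[0]["pixels"] for f in fs]
mb=[]
for f in fs:
    p=f["pixels"].astype(int); mb.append((p[...,1]>p[...,0]*1.3)&(p[...,1]>p[...,2]*1.2))
print([m.sum() for m in ml+mb])
for nm,m,P,p0 in(("lid",ml,lidpts(),(.53,.22,1.57)),("bs",mb,BS,(.52,.28,1.57))):
    for s in([0,1],[0],[1]): print(nm,s,fit([fs[i] for i in s],[m[i] for i in s],P,p0))
mt=[viewer.trace(f,"tin")[0]["pixels"].astype(np.uint8) for f in fs]
o=[]
for f,m,(y0,x0) in zip(fs,mt,((195,325),(235,262))):
    p=f["pixels"][:,:,::-1].copy(); h=(145,145) if y0>200 else (110,145)
    o.append(cv2.resize(p[y0:y0+h[0],x0:x0+h[1]][:110 if y0<200 else 145],None,fx=2.7*1,fy=2.7,interpolation=3)); 
H=max(a.shape[0] for a in o); cv2.imwrite("pics/tin.png",np.hstack([cv2.copyMakeBorder(a,0,H-a.shape[0],0,0,0) for a in o])); print([a.shape for a in o])
E
```

```text
[np.int64(2203), np.int64(1724), np.int64(3333), np.int64(4066)]
lid [0, 1] (array([0.5416, 0.2317, 1.5126]), np.float64(351.235294117647))
lid [0] (array([0.5388, 0.2327, 1.5416]), np.float64(157.2980392156863))
lid [1] (array([0.5395, 0.2303, 1.5082]), np.float64(185.54901960784315))
bs [0, 1] (array([0.5194, 0.2739, 1.5846]), np.float64(734.4156862745099))
bs [0] (array([0.5177, 0.2728, 1.5617]), np.float64(321.1490196078432))
bs [1] (array([0.5212, 0.2784, 1.6192]), np.float64(387.87450980392157))
[(297, 392, 3), (392, 392, 3)]
```

View pics/tin.png

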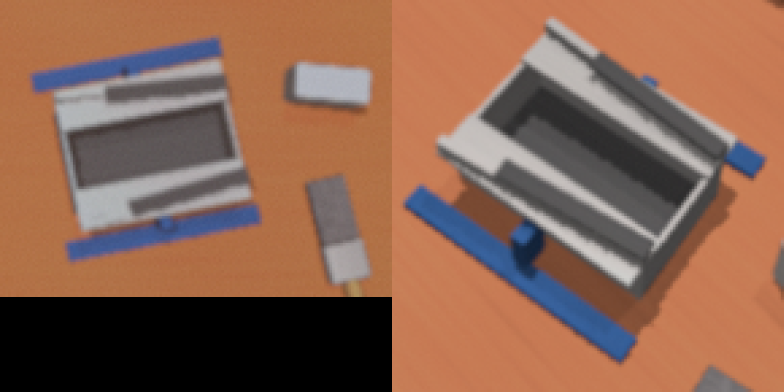

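```bash
python3 - <<'E'
from h import *
from scipy.optimize import least_squares
np.set_printoptions(precision=4,suppress=True)
fs=[shot("top"),shot("side")]
t=np.radians(5)
Y=lambda x:.0535-(x+.085)*np.tan(t)+.0005
def pt(x,s,z=.0745): return [x,s*Y(x),z]
T=[([107,103],pt(-.035,1)),([225,96],pt(.085,1)),([131,203],pt(-.035,-1)),([247,170],pt(.085,-1))]
S=[([597,78],pt(-.035,1,.0695)),([712,160],pt(.085,1,.0695)),([508,162],pt(-.035,-1)),([652,240],pt(.085,-1))]
uT=np.array([a for a,_ in T])/2.7+[325,195]; uS=(np.array([a for a,_ in S])-[392,0])/2.7+[262,235]
PT=np.array([b for _,b in T]);PS=np.array([b for _,b in S])
def res(p,w=(1,1)): return np.r_[w[0]*(proj(fs[0],T2(PT,*p))-uT).ravel(),w[1]*(proj(fs[1],T2(PS,*p))-uS).ravel()]
for w in((1,1),(1,0),(0,1)):
    q=least_squares(lambda p:res(p,w),[.46,-.22,-1.5]); print(q.x,np.round(res(q.x),1))
E
```

```text
[ 0.4605 -0.2221 -1.4014] [ 0.5 -0.1  1.9 -2.1 -0.7 -0.1  0.2 -0.4 -3.3 -3.3  1.4  1.8 -1.3 -0.7
  0.6  1.8]
[ 0.4587 -0.2208 -1.3983] [-0.   0.6  1.4 -1.5 -1.1  0.7 -0.2  0.2 -4.5 -3.2  0.3  1.8 -2.4 -0.5
 -0.5  1.9]
[ 0.4616 -0.2228 -1.4038] [ 0.8 -0.5  2.2 -2.4 -0.5 -0.5  0.5 -0.7 -2.6 -3.4  2.   1.8 -0.7 -0.9
  1.1  1.7]
```

Request:
play_rows:
  commands:
    - [[-1, -0.8, -0.7, 0.1, 0.35], [-1, -0.8, -0.7, 0.1, 0.35], [-1, -0.8, -0.7, 0.1, 0.35], [-1, -0.8, -0.7, 0.1, 0.35], [-1, -0.8, -0.7, 0.1, 0.35], [-1, -0.8, -0.7, 0.1, 0.35], [-1, -0.8, -0.7, 0.1, 0.35], [-1, -0.8, -0.7, 0.1, 0.35]]

```text
clock: 2.07
tcp_pos: [0.3832, 0.4068, 0.2117]
orientation: [-1.527, -2.745, -0.002]
contact_force: [0.2, 0.3, -0.1]
grip_width: 0.0855
gripper_force: 0.0
```

```bash
cat >> h.py <<'E'
from scipy.spatial.transform import Rotation as Ro
def go(x,y,z,yaw=None):
    o=get_obs(); R=Ro.from_rotvec(o["orientation"]).as_matrix(); d=R.T@(np.array([x,y,z])-o["tcp_pos"])/.2
    a=np.degrees(np.arctan2(R[1,0],R[0,0])); tw=0 if yaw is None else -((yaw-a+180)%360-180)/90
    print("tcp",np.round(o["tcp_pos"],4),"yaw",round(a,2),"shift",np.round(d,3),"turn",round(tw,3),"w",round(o["grip_width"],4),"F",np.round(o["contact_force"],1),"t",o["clock"])
E
python3 -c "
from h import *
go(.535,.03,.19,90);print(get_obs()['joints'])"
```

```text
tcp [0.3832 0.4068 0.2117] yaw 121.82 shift [-2.001 -0.348  0.106] turn 0.354 w 0.0855 F [ 0.2  0.3 -0.1] t 2.0667
[-1.07028381  0.30689547  0.17665456  1.86857318 -0.06515599  0.97060174
 -0.3095978 ]
```

Request:
play_rows:
  commands:
    - [[-0.5, -1, -0.18, 0.1, 0.35], [-0.5, -1, -0.18, 0.1, 0.35], [-0.5, -1, -0.18, 0.1, 0.35], [-0.5, -1, -0.18, 0.1, 0.35], [-0.5, -1, -0.18, 0.1, 0.35], [-0.5, -1, -0.18, 0.1, 0.35], [-0.5, -1, -0.18, 0.1, 0.35]]

```text
clock: 2.65
tcp_pos: [0.4588, 0.2172, 0.1914]
orientation: [2.216, 2.226, 0.001]
contact_force: [-0.2, 1.3, -0.1]
grip_width: 0.064
gripper_force: 0.0
```

```bash
python3 -c "
from h import *
go(.535,.03,.19,90);print(get_obs()['joints'])"
```

```text
tcp [0.4588 0.2172 0.1914] yaw 90.25 shift [-0.938  0.377  0.007] turn 0.003 w 0.064 F [-0.2  1.3 -0.1] t 2.65
[-0.87295636  0.25417738  0.36304213  2.01229511 -0.11470822  0.89382119
 -0.44419973]
```

Request:
play_rows:
  commands:
    - [[-0.5, -0.94, 0.38, 0, 0], [-0.5, -0.94, 0.38, 0, 0], [-0.5, -0.94, 0.38, 0, 0], [-0.5, -0.94, 0.38, 0, 0], [-0.5, -0.94, 0.38, 0, 0], [-0.5, -0.94, 0.38, 0, 0], [-0.5, -0.94, 0.38, 0.45, 0], [-0.5, -0.94, 0.38, 0.75, 0], [-0.5, -0.94, 0.38, 0.89, 0], [-0.5, -0.94, 0.38, 0.89, 0], [-0.5, -0.94, 0.38, 0.89, 0]]

```text
clock: 3.57
tcp_pos: [0.5317, 0.0331, 0.0078]
orientation: [-2.205, -2.229, 0.009]
contact_force: [-0.9, 0.1, -0.0]
grip_width: 0.0645
gripper_force: 0.0
```

```bash
python3 - <<'E'
from h import *
go(.532,.054,.012,90)
a=shot("side"); p=a["pixels"][120:300,190:430][:,:,::-1]; cv2.imwrite("pics/b.png",cv2.resize(p,None,fx=3,fy=3,interpolation=3))
E
```

```text
tcp [0.5317 0.0331 0.0078] yaw 90.63 shift [ 0.104  0.003 -0.021] turn 0.007 w 0.0645 F [-0.9  0.1 -0. ] t 3.5667
```

View pics/b.png

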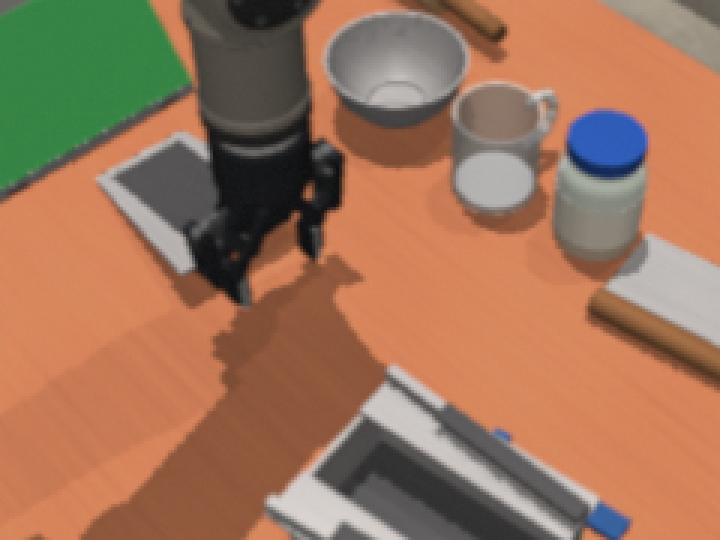

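Request:
play_rows:
  commands:
    - [[-0.5, 0.03, 0, -0.02, 0], [-0.5, 0.06, 0, -0.02, 0], [-0.5, 0.09, 0, -0.02, 0], [-0.5, 0.12, 0, -0.02, 0], [-0.5, 0.15, 0, -0.02, 0], [-0.5, 0.18, 0, -0.02, 0], [-0.5, 0.2, 0, -0.02, 0], [-0.5, 0.22, 0, -0.02, 0], [-0.5, 0.24, 0, -0.02, 0], [-0.5, 0.26, 0, -0.02, 0], [-0.5, 0.28, 0, -0.02, 0]]

```text
clock: 4.53
tcp_pos: [0.5346, 0.0856, 0.0172]
orientation: [-2.216, -2.227, 0.001]
contact_force: [0.4, -3.3, 2.2]
grip_width: 0.0643
gripper_force: 1.5
```

```bash
python3 -c "
from h import *
go(.532,.096,.012,90)
f=shot('top');m=viewer.trace(f,'lid');m and print(m[0]['score'],fit([f],[m[0]['pixels']],lidpts(),(.535,.255,1.55)))"
```

```text
tcp [0.5346 0.0856 0.0172] yaw 90.29 shift [ 0.052 -0.013  0.026] turn 0.003 w 0.0643 F [ 0.4 -3.3  2.2] t 4.5333
0.87 (array([0.53333107, 0.28040608, 1.49845033]), np.float64(1859.3764705882352))
```

Request:
play_rows:
  commands:
    - [[-0.5, 0.015, 0, 0, 0], [-0.5, 0.03, 0, 0, 0], [-0.5, 0.045, 0, 0, 0], [-0.5, 0.045, 0, 0, 0]]

```text
clock: 4.97
tcp_pos: [0.5341, 0.0926, 0.017]
orientation: [2.216, 2.225, -0.004]
contact_force: [-1.2, -7.4, 1.9]
grip_width: 0.064
gripper_force: 3.4
```

```bash
python3 -c "
from h import *
go(.532,.1,.017,90)"
```

```text
tcp [0.5341 0.0926 0.017 ] yaw 90.23 shift [ 0.037 -0.01   0.   ] turn 0.003 w 0.064 F [-1.2 -7.4  1.9] t 4.9667
```

Request:
play_rows:
  commands:
    - [[-0.5, 0.015, 0, -0.01, 0], [-0.5, 0.025, 0, -0.045, 0], [-0.5, 0.036, 0, -0.085, 0], [-0.5, 0.05, 0, -0.13, 0], [-0.5, 0.067, 0, -0.17, 0], [-0.5, 0.085, 0, -0.21, 0]]

```text
clock: 5.47
tcp_pos: [0.5335, 0.1065, 0.0594]
orientation: [2.219, 2.221, -0.009]
contact_force: [-2.3, -11.3, 3.9]
grip_width: 0.0641
gripper_force: 5.1
```

```bash
python3 - <<'E'
from h import *
go(.532,.1,.017,90)
a=shot("side"); p=a["pixels"][120:240,190:350][:,:,::-1]; cv2.imwrite("pics/c.png",cv2.resize(p,None,fx=3,fy=3,interpolation=3))
E
```

```text
tcp [0.5335 0.1065 0.0594] yaw 90.06 shift [-0.031 -0.007  0.212] turn 0.001 w 0.0641 F [ -2.3 -11.3   3.9] t 5.4667
```

View pics/c.png

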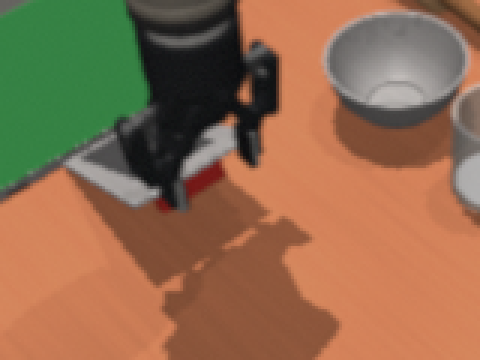

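Request:
play_rows:
  commands:
    - [[-0.5, 0.021, 0, -0.04, 0], [-0.5, 0.043, 0, -0.08, 0], [-0.5, 0.068, 0, -0.115, 0], [-0.5, 0.094, 0, -0.15, 0], [-0.5, 0.122, 0, -0.185, 0], [-0.5, 0.153, 0, -0.22, 0], [-0.5, 0.184, 0, -0.25, 0], [-0.5, 0.218, 0, -0.28, 0], [-0.5, 0.252, 0, -0.305, 0]]

```text
clock: 6.27
tcp_pos: [0.5345, 0.1625, 0.1209]
orientation: [2.216, 2.227, 0.001]
contact_force: [0.1, -1.4, 1.4]
grip_width: 0.0643
gripper_force: 1.0
```

```bash
python3 - <<'E'
from h import *
go(.532,.1,.017,90)
a=shot("side"); p=a["pixels"][100:220,190:350][:,:,::-1]; cv2.imwrite("pics/d.png",cv2.resize(p,None,fx=3,fy=3,interpolation=3))
E
```

```text
tcp [0.5345 0.1625 0.1209] yaw 90.28 shift [-0.312 -0.014  0.519] turn 0.003 w 0.0643 F [ 0.1 -1.4  1.4] t 6.2667
```

View pics/d.png

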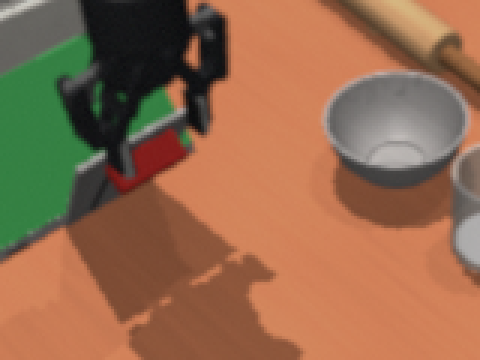

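Request:
play_rows:
  commands:
    - [[-0.5, 0.049, 0, -0.035, 0], [-0.5, 0.099, 0, -0.065, 0], [-0.5, 0.152, 0, -0.092, 0], [-0.5, 0.2, 0, -0.115, 0], [-0.5, 0.245, 0, -0.13, 0], [-0.5, 0.292, 0, -0.142, 0], [-0.5, 0.34, 0, -0.153, 0], [-0.5, 0.39, 0, -0.16, 0], [-0.5, 0.44, 0, -0.168, 0], [-0.5, 0.49, 0, -0.17, 0]]

```text
clock: 7.15
tcp_pos: [0.5339, 0.2612, 0.1544]
orientation: [-2.215, -2.227, -0.0]
contact_force: [0.4, -0.5, -0.1]
grip_width: 0.0638
gripper_force: 0.0
```

```bash
python3 - <<'E'
from h import *
go(.532,.1,.017,90)
E
```

```text
tcp [0.5339 0.2612 0.1544] yaw 90.31 shift [-0.806 -0.014  0.687] turn 0.003 w 0.0638 F [ 0.4 -0.5 -0.1] t 7.15
```

Request:
play_rows:
  commands:
    - [[-0.5, 0.03, 0, 0, 0], [-0.5, 0.06, 0, 0, 0], [-0.5, 0.09, 0, 0.005, 0], [-0.5, 0.12, 0, 0.01, 0], [-0.5, 0.15, 0, 0.015, 0], [-0.5, 0.18, 0, 0.02, 0], [-0.5, 0.1, 0, -0.05, 0], [-0.5, -0.2, 0, -0.2, 0], [-0.5, -0.4, 0, -0.3, 0], [-0.5, -0.6, 0, -0.3, 0], [-0.5, -0.6, 0, -0.3, 0]]

```text
clock: 8.07
tcp_pos: [0.5352, 0.1355, 0.2159]
orientation: [2.219, 2.222, 0.002]
contact_force: [0.1, -0.3, -0.0]
grip_width: 0.064
gripper_force: 0.0
```

```bash
python3 - <<'E'
from h import *
go(.532,.1,.017,90)
a=shot("side"); p=a["pixels"][90:250,150:370][:,:,::-1]; b=shot("top"); q=b["pixels"][170:300,140:320][:,:,::-1]
cv2.imwrite("pics/e.png",np.hstack([cv2.resize(p,(440,320),interpolation=3),cv2.resize(q,(360,320),interpolation=3)]))
for f in(a,b):
  for o in("lid","lid_handle"):
    m=viewer.trace(f,o); print(o,m and (m[0]["score"],m[0]["rect"]))
E
```

```text
tcp [0.5352 0.1355 0.2159] yaw 90.07 shift [-0.177 -0.018  0.995] turn 0.001 w 0.064 F [ 0.1 -0.3 -0. ] t 8.0667
lid (0.85, [177.3, 104.5, 242.7, 174.4])
lid_handle (0.63, [177.1, 106.4, 239.1, 176.6])
lid (0.61, [150.4, 199.2, 183.7, 245.3])
lid_handle (0.61, [155.2, 203.0, 183.7, 251.5])
```

View pics/e.png

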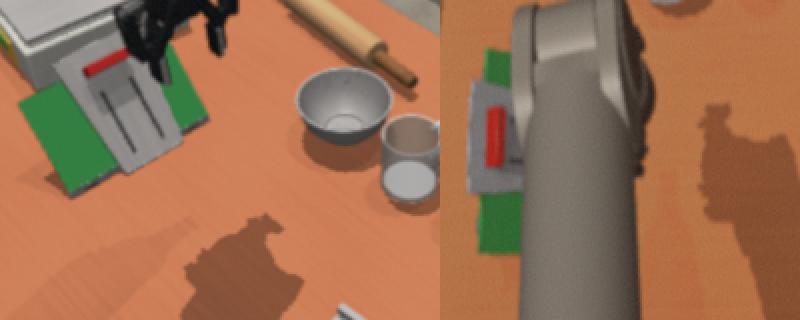

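```bash
cat >> h.py <<'E'
def barpts(p):  # p: x,y (handle centre), z, yaw(lean dir), tilt
    t=np.array([np.cos(p[4]),0,np.sin(p[4])]); n=np.array([-np.sin(p[4]),0,np.cos(p[4])]); u=np.array([0,1.,0])
    L=np.array([a*.007*t+b*.013*n+c*.032*u for a in(-1,1) for b in(-1,1) for c in(-1,1)])
    Q=T2(L,p[0],p[1],p[3]); Q[:,2]+=p[2]; return Q
def red(f):
    p=f["pixels"].astype(float); return ((p[...,0]>1.9*p[...,1]+0)&(p[...,0]>2.5*p[...,2])&(p[...,1]<75)&(p[...,0]>70))
def fitbar(fs,p0,free=(0,1,2,3)):
    ms=[red(f) for f in fs]; p0=np.array(p0,float); free=list(free)
    out=[]
    for f,m in zip(fs,ms):
        q=proj(f,[p0[:3]])[0]; k=np.zeros_like(m); k[int(q[1])-45:int(q[1])+45,int(q[0])-45:int(q[0])+45]=1; out.append(m&k)
    def cost(v):
        p=p0.copy(); p[free]=v; e=0
        for f,m in zip(fs,out):
            q=cv2.convexHull(proj(f,barpts(p)).astype(np.float32)); im=np.zeros((400,640),np.uint8)
            cv2.fillPoly(im,[np.round(q*16).astype(np.int32)],255,cv2.LINE_AA,4); e+=np.abs(im/255.-m).sum()
        return e
    for k in range(3):
        st=np.array([.01,.01,.01,.1,.1])[free]/(k+1); v0=p0[free]
        b=minimize(cost,v0,method="Nelder-Mead",options=dict(initial_simplex=np.vstack([v0]+[v0+d for d in np.diag(st)]),xatol=1e-5,fatol=.05)); p0[free]=b.x
    return p0,b.fun,[m.sum() for m in out]
E
python3 - <<'E'
from h import *
np.set_printoptions(precision=4,suppress=True)
fs=[shot("top"),shot("side")]
p0=[.53,.34,.119,1.58,np.radians(50)]
for fr in((0,1,2,3),(0,1,2,3,4)): print(fitbar(fs,p0,fr))
E
```

```text
(array([0.5275, 0.3365, 0.1178, 1.6471, 0.8727]), np.float64(195.58431372549018), [np.int64(191), np.int64(104)])
(array([0.5317, 0.3366, 0.1194, 1.6304, 0.8419]), np.float64(197.47843137254898), [np.int64(191), np.int64(104)])
```

```bash
python3 - <<'E'
from h import *
np.set_printoptions(precision=4,suppress=True)
for n,r0 in(("top",(195,260,145,185)),("side",(100,140,180,225))):
    f=shot(n); hsv=cv2.cvtColor(f["pixels"],cv2.COLOR_RGB2HSV).astype(int)
    h=(hsv[...,0]+90)%180-90
    m=(np.abs(h)<5)&(hsv[...,1]>150); k=np.zeros_like(m); k[r0[0]:r0[1],r0[2]:r0[3]]=1; m&=k
    c,l,s,ce=cv2.connectedComponentsWithStats(m.astype(np.uint8)); i=1+np.argmax(s[1:,4]); print(n,s[i],ce[i])
    for p in([.53,.3365,.119,1.63,.86],[.533,.34,.119,1.58,.873]):
        b=proj(f,barpts(p)); print(b.min(0),b.max(0),b.mean(0))
    rr=cv2.minAreaRect(np.argwhere(l==i)[:,::-1].astype(np.float32)); print(rr)
E
```

```text
top [163 214   9  24 192] [167.0521 226.0938]
[161.6646 212.1346] [172.6761 238.087 ] [167.1438 225.2429]
[160.3751 211.0776] [171.2614 236.8959] [165.8345 224.119 ]
((167.0, 225.5), (23.0, 8.0), 90.0)
side [192 115  22  13 106] [202.4057 120.9245]
[190.0471 111.0022] [216.3521 129.2886] [203.1361 120.1902]
[190.2246 110.2695] [216.7327 127.7657] [203.4064 119.0641]
((202.6000213623047, 120.70001220703125), (4.4721360206604, 22.807889938354492), 63.43495178222656)
```

Request:
play_rows:
  commands:
    - [[-1, 0.3, -0.03, 0, 0], [-1, 0.5, -0.03, 0, 0], [-1, 0.7, -0.03, 0, 0], [-1, 0.85, -0.03, 0, 0], [-1, 0.96, -0.03, 0, 0], [-1, 0.96, -0.03, 0, 0], [-1, 0.96, -0.03, 0.15, 0], [-1, 0.96, -0.03, 0.3, 0], [-1, 0.96, -0.03, 0.4, 0], [-1, 0.96, -0.03, 0.48, 0], [-1, 0.96, -0.03, 0.52, 0], [-1, 0.96, -0.03, 0.52, 0]]

```text
clock: 9.57
tcp_pos: [0.5262, 0.3312, 0.1082]
orientation: [-2.215, -2.228, 0.006]
contact_force: [0.3, 0.2, 0.8]
grip_width: 0.0855
gripper_force: 0.0
```

```bash
python3 - <<'E'
from h import *
go(.529,.328,.105,90)
E
```

```text
tcp [0.5262 0.3312 0.1082] yaw 90.33 shift [-0.016  0.014  0.016] turn 0.004 w 0.0855 F [0.3 0.2 0.8] t 9.5667
```

Request:
play_rows:
  commands:
    - [[-1, -0.016, 0.014, 0.016, 0], [-1, -0.016, 0.014, 0.016, 0], [0, -0.016, 0.014, 0.016, 0], [0, -0.016, 0.014, 0.016, 0], [0, -0.016, 0.014, 0.016, 0], [0, -0.016, 0.014, 0.016, 0], [0, -0.016, 0.014, 0.016, 0], [0, -0.016, 0.014, 0.016, 0]]
  grip_force: 50

```text
clock: 10.23
tcp_pos: [0.5308, 0.329, 0.1085]
orientation: [-2.216, -2.227, -0.002]
contact_force: [-1.7, -2.1, 5.1]
grip_width: 0.0627
gripper_force: 54.4
```

Request:
play_rows:
  commands:
    - [[0, 0, 0, -0.1, 0], [0, -0.05, 0, -0.2, 0], [0, -0.1, 0, -0.35, 0], [0, -0.2, 0, -0.5, 0], [0, -0.4, 0, -0.55, 0], [0, -0.5, 0, -0.55, 0], [0, -0.5, 0, -0.55, 0]]

```text
clock: 10.82
tcp_pos: [0.5319, 0.2223, 0.2188]
orientation: [2.223, 2.217, 0.001]
contact_force: [-0.7, 0.1, -2.9]
grip_width: 0.0627
gripper_force: 56.6
```

```bash
python3 - <<'E'
from h import *
go(.529,.328,.105,90); print(get_obs()["joints"])
a=shot("side"); p=a["pixels"][60:260,150:400][:,:,::-1]
cv2.imwrite("pics/f.png",cv2.resize(p,None,fx=2.4,fy=2.4,interpolation=3))
E
```

```text
tcp [0.5319 0.2223 0.2188] yaw 89.86 shift [ 0.529 -0.017  0.568] turn -0.002 w 0.0627 F [-0.7  0.1 -2.9] t 10.8167
[-0.87052707  0.34782687  0.46358292  1.8358983  -0.18033255  0.9982788
 -0.33538234]
```

View pics/f.png

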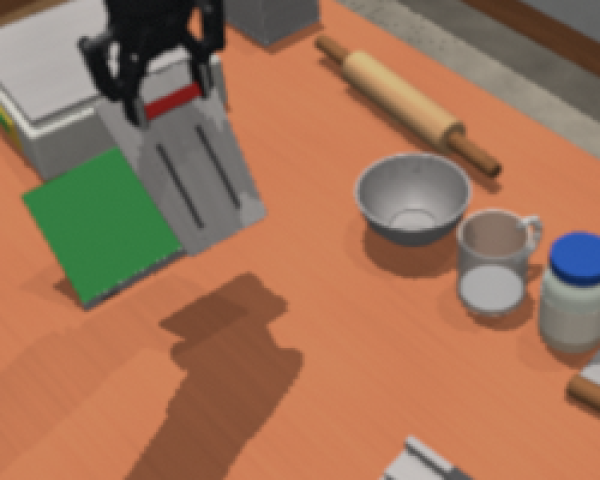

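Request:
play_rows:
  commands:
    - [[0, -0.15, -0.05, 0, -0.02], [0, -0.3, -0.1, 0, -0.05], [0, -0.45, -0.15, 0, -0.08], [0, -0.6, -0.2, 0, -0.109], [0, -0.75, -0.24, 0, -0.109], [0, -0.9, -0.28, 0, -0.109], [0, -1, -0.3, 0, -0.109], [0, -1, -0.3, 0, -0.109]]

```text
clock: 11.53
tcp_pos: [0.4705, 0.0245, 0.2171]
orientation: [-2.023, -2.403, 0.002]
contact_force: [0.2, 0.3, -3.1]
grip_width: 0.0624
gripper_force: 56.6
```

```bash
python3 - <<'E'
from h import *
go(.4407,-.1096,.2,99.7)
E
```

```text
tcp [0.4705 0.0245 0.2171] yaw 99.81 shift [-0.635 -0.261  0.086] turn 0.001 w 0.0624 F [ 0.2  0.3 -3.1] t 11.5333
```

Request:
play_rows:
  commands:
    - [[0, -0.15, -0.06, 0, 0], [0, -0.3, -0.12, 0.02, 0], [0, -0.45, -0.18, 0.04, 0], [0, -0.55, -0.23, 0.06, 0], [0, -0.635, -0.26, 0.085, 0], [0, -0.635, -0.26, 0.085, 0], [0, -0.635, -0.26, 0.085, 0]]

```text
clock: 12.12
tcp_pos: [0.4431, -0.1054, 0.1999]
orientation: [-2.018, -2.407, -0.0]
contact_force: [0.4, 0.1, -2.8]
grip_width: 0.0625
gripper_force: 56.6
```

```bash
python3 - <<'E'
from h import *
go(.4407,-.1096,.169,99.7)
a=shot("side"); p=a["pixels"][160:380,210:430][:,:,::-1]; b=shot("top"); q=b["pixels"][170:310,280:440][:,:,::-1]
cv2.imwrite("pics/g.png",np.hstack([cv2.resize(p,(400,400),interpolation=3),cv2.resize(q,(400,400*140//160),interpolation=3).copy() if 0 else cv2.resize(q,(400,400),interpolation=3)]))
E
```

```text
tcp [ 0.4431 -0.1054  0.1999] yaw 100.06 shift [-0.019 -0.015  0.155] turn 0.004 w 0.0625 F [ 0.4  0.1 -2.8] t 12.1167
```

View pics/g.png

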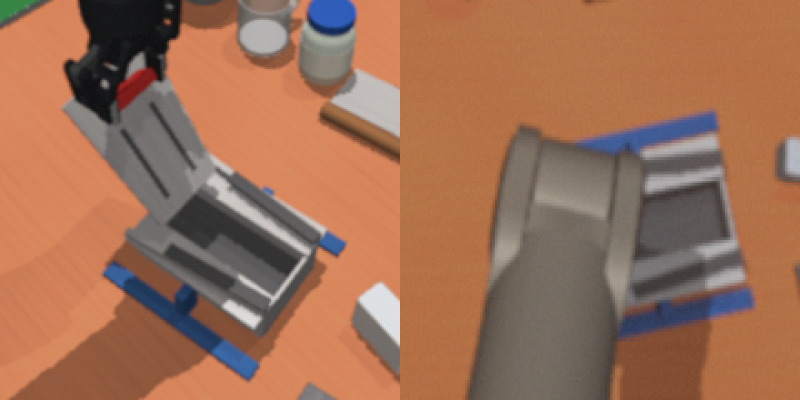

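```bash
python3 - <<'E'
from h import *
f=shot("side"); o=get_obs(); T=o["tcp_pos"]; yaw=np.radians(100.06-180); a=np.array([np.cos(yaw),np.sin(yaw),0]); l=np.array([-a[1],a[0],0]); z=np.array([0,0,1])
H=T-.0075*a+.0095*z
for d in(40,45,50,55):
    c,s=np.cos(np.radians(d)),np.sin(np.radians(d)); n=s*a+c*z; x=c*a-s*z
    P=[H+.14*x-.018*n+g*.046*l for g in(-1,1)]+[H-.03*x-.018*n+g*.061*l for g in(-1,1)]
    E=P[0]/2+P[1]/2; print(d,np.round((proj(f,P)-[210,160])*400/220,0).tolist(),E, "tinx",(E-[.46,-.222,0])@[.169,-.986,0])
E
```

```text
40 [[177.0, 226.0], [230.0, 166.0], [58.0, 109.0], [139.0, 36.0]] [ 0.45911294 -0.19088837  0.10591665] tinx -0.030825983167331768
45 [[170.0, 225.0], [223.0, 166.0], [58.0, 107.0], [139.0, 34.0]] [ 0.45746938 -0.18162401  0.09797285] tinx -0.04023840160329776
50 [[163.0, 224.0], [215.0, 165.0], [58.0, 106.0], [140.0, 33.0]] [ 0.45571113 -0.1717132   0.09087932] tinx -0.05030760149967128
55 [[155.0, 221.0], [208.0, 163.0], [58.0, 105.0], [140.0, 31.0]] [ 0.45385158 -0.16123137  0.08469006] tinx -0.0609569501652918
```

Request:
play_rows:
  commands:
    - [[0, -0.005, -0.02, 0.04, 0], [0, -0.005, -0.02, 0.08, 0], [0, -0.005, -0.02, 0.11, 0], [0, -0.005, -0.02, 0.13, 0], [0, -0.005, -0.02, 0.145, 0], [0, -0.005, -0.02, 0.155, 0], [0, -0.005, -0.02, 0.165, 0], [0, -0.005, -0.02, 0.165, 0]]

```text
clock: 12.93
tcp_pos: [0.4398, -0.1074, 0.1672]
orientation: [2.016, 2.408, 0.001]
contact_force: [-0.4, -0.2, 0.2]
grip_width: 0.0628
gripper_force: 56.9
```

```bash
python3 - <<'E'
from h import *
go(.4407,-.1096,.169,99.7)
E
```

```text
tcp [ 0.4398 -0.1074  0.1672] yaw 100.14 shift [-0.011  0.002 -0.009] turn 0.005 w 0.0628 F [-0.4 -0.2  0.2] t 12.9333
```

Request:
play_rows:
  commands:
    - [[0, 0, 0, 0, 0], [0, 0.025, 0, 0.018, 0], [0, 0.05, 0, 0.036, 0], [0, 0.074, 0, 0.055, 0], [0, 0.098, 0, 0.075, 0], [0, 0.12, 0, 0.097, 0], [0, 0.141, 0, 0.119, 0], [0, 0.16, 0, 0.142, 0], [0, 0.18, 0, 0.166, 0], [0, 0.2, 0, 0.192, 0], [0, 0.215, 0, 0.217, 0], [0, 0.215, 0, 0.217, 0]]
  grip_force: 22

```text
clock: 13.93
tcp_pos: [0.4319, -0.0636, 0.1232]
orientation: [-2.014, -2.411, -0.001]
contact_force: [-0.1, 4.0, 4.1]
grip_width: 0.0624
gripper_force: 59.1
```

```bash
python3 - <<'E'
from h import *
go(.4407,-.1096,.169,99.7)
a=shot("side"); p=a["pixels"][160:380,210:430][:,:,::-1]
cv2.imwrite("pics/i.png",cv2.resize(p,(500,500),interpolation=3))
E
```

```text
tcp [ 0.4319 -0.0636  0.1232] yaw 100.25 shift [-0.234  0.002 -0.229] turn 0.006 w 0.0624 F [-0.1  4.   4.1] t 13.9333
```

View pics/i.png

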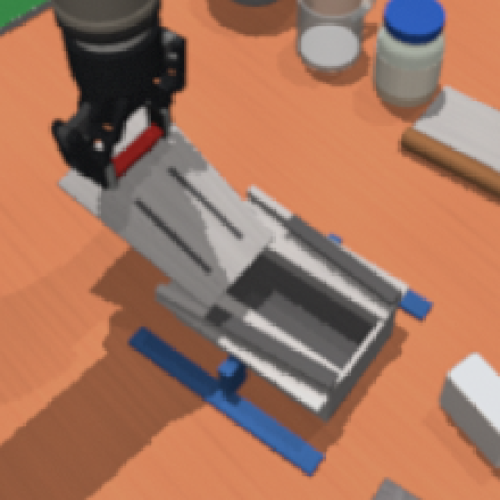

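Request:
play_rows:
  commands:
    - [[0, 0.016, 0, 0.025, 0], [0, 0.03, 0, 0.05, 0], [0, 0.043, 0, 0.075, 0], [0, 0.055, 0, 0.1, 0], [0, 0.066, 0, 0.125, 0], [0, 0.075, 0, 0.15, 0], [0, 0.082, 0, 0.175, 0], [0, 0.09, 0, 0.2, 0], [0, 0.09, 0, 0.2, 0]]

```text
clock: 14.73
tcp_pos: [0.4278, -0.0472, 0.0827]
orientation: [-2.016, -2.408, 0.002]
contact_force: [0.2, 2.8, 3.0]
grip_width: 0.0626
gripper_force: 59.5
```

```bash
cat >> h.py <<'E'
def plate(p,tilt=True): # p: tinx of mid, lateral, z mid, yaw err, tilt(nose down +) -> world corners
    a=-1.401+p[3]; A=np.array([np.cos(a),np.sin(a),0]); L=np.array([-A[1],A[0],0]); z=np.array([0,0,1.])
    O=np.array([.460,-.222,0])+p[0]*np.array([np.cos(-1.401),np.sin(-1.401),0])+p[1]*np.array([-np.sin(-1.401),np.cos(-1.401),0])+p[2]*z
    x=np.cos(p[4])*A-np.sin(p[4])*z; n=np.sin(p[4])*A+np.cos(p[4])*z
    return np.array([O+s*.085*x+g*w*L+k*.0025*n for s,w in((1,.046),(-1,.061)) for g in(-1,1) for k in(-1,1)])
E
python3 - <<'E'
from h import *
go(.4407,-.1096,.169,99.7)
f=shot("side"); m=viewer.trace(f,"lid")[0]; hm=viewer.trace(f,"lid_handle")
M=m["pixels"]; print(m["score"],m["rect"],M.sum())
q=cv2.approxPolyDP(cv2.convexHull(np.argwhere(M)[:,::-1].astype(np.int32)),3,True); print(q.reshape(-1,2).tolist())
# narrow end pinned on ledges: z=.06 at inner narrow end; unknown tinx end and tilt
for e in(-.06,-.05,-.04):
  for t in(0,5,10,15):
    r_=np.radians(t); c,s=np.cos(r_),np.sin(r_); P=plate([e-.085*c-.0025*0,0,.06+.085*s+.0025*c,0,r_])
    print(e,t,np.round(proj(f,P[[1,3,5,7]])).tolist())
E
```

```text
tcp [ 0.4278 -0.0472  0.0827] yaw 100.13 shift [-0.318  0.008 -0.432] turn 0.005 w 0.0626 F [0.2 2.8 3. ] t 14.7333
0.73 [237.0, 222.6, 330.3, 295.6] 3483
[[329, 265], [300, 294], [237, 252], [267, 222], [281, 223]]
-0.06 0 [[295.0, 289.0], [324.0, 257.0], [228.0, 250.0], [267.0, 214.0]]
-0.06 5 [[295.0, 289.0], [324.0, 257.0], [227.0, 246.0], [267.0, 210.0]]
-0.06 10 [[295.0, 289.0], [324.0, 257.0], [226.0, 243.0], [267.0, 206.0]]
-0.06 15 [[295.0, 289.0], [324.0, 257.0], [226.0, 239.0], [267.0, 202.0]]
-0.05 0 [[299.0, 291.0], [327.0, 259.0], [231.0, 252.0], [270.0, 216.0]]
-0.05 5 [[299.0, 291.0], [327.0, 259.0], [230.0, 249.0], [270.0, 212.0]]
-0.05 10 [[299.0, 291.0], [328.0, 260.0], [230.0, 245.0], [270.0, 208.0]]
-0.05 15 [[299.0, 292.0], [328.0, 260.0], [230.0, 242.0], [271.0, 205.0]]
-0.04 0 [[303.0, 294.0], [331.0, 262.0], [235.0, 255.0], [274.0, 218.0]]
-0.04 5 [[303.0, 294.0], [331.0, 262.0], [234.0, 251.0], [273.0, 214.0]]
-0.04 10 [[303.0, 294.0], [332.0, 262.0], [233.0, 247.0], [273.0, 210.0]]
-0.04 15 [[303.0, 294.0], [332.0, 262.0], [233.0, 244.0], [274.0, 207.0]]
```

Request:
play_rows:
  commands:
    - [[0, 0.003, 0, 0.015, 0], [0, 0.005, 0, 0.03, 0], [0, 0.005, 0, 0.042, 0], [0, 0.005, 0, 0.042, 0], [0, 0.005, 0, 0.042, 0]]

```text
clock: 15.3
tcp_pos: [0.4284, -0.0462, 0.0752]
orientation: [-2.017, -2.409, 0.0]
contact_force: [-0.5, 3.2, 3.1]
grip_width: 0.0628
gripper_force: 59.6
```

```bash
python3 - <<'E'
from h import *
go(.460-.055*.169,-.222+.055*.986,.0723,99.7)
f=shot("side"); m=viewer.trace(f,"lid")[0]; M=m["pixels"]
q=cv2.approxPolyDP(cv2.convexHull(np.argwhere(M)[:,::-1].astype(np.int32)),3,True); print(q.reshape(-1,2).tolist())
E
```

```text
tcp [ 0.4284 -0.0462  0.0752] yaw 100.13 shift [-0.618  0.003  0.014] turn 0.005 w 0.0628 F [-0.5  3.2  3.1] t 15.3
[[330, 265], [300, 294], [239, 254], [266, 227], [283, 225]]
```

Request:
play_rows:
  commands:
    - [[0, -0.02, 0, 0.003, 0], [0, -0.04, 0, 0.003, 0], [0, -0.06, 0, 0.003, 0], [0, -0.08, 0, 0.003, 0], [0, -0.1, 0, 0.003, 0], [0, -0.12, 0, 0.003, 0], [0, -0.14, 0, 0.003, 0], [0, -0.16, 0, 0.003, 0], [0, -0.18, 0, 0.003, 0], [0, -0.2, 0, 0.003, 0]]

```text
clock: 16.23
tcp_pos: [0.4354, -0.0861, 0.0747]
orientation: [-2.017, -2.409, 0.0]
contact_force: [-0.5, 3.4, 3.7]
grip_width: 0.063
gripper_force: 59.7
```

```bash
python3 - <<'E'
from h import *
go(.460-.055*.169,-.222+.055*.986,.0723,99.7)
f=shot("side"); m=viewer.trace(f,"lid")[0]; M=m["pixels"]
q=cv2.approxPolyDP(cv2.convexHull(np.argwhere(M)[:,::-1].astype(np.int32)),3,True); print(q.reshape(-1,2).tolist())
for x in(-.095,-.09,-.085): print(np.round(proj(f,plate([x,0,.0625,0,0])[[1,3,5,7]])).tolist())
E
```

```text
tcp [ 0.4354 -0.0861  0.0747] yaw 100.12 shift [-0.415  0.004  0.012] turn 0.005 w 0.063 F [-0.5  3.4  3.7] t 16.2333
[[347, 275], [332, 295], [321, 302], [299, 295], [252, 265], [281, 234], [296, 233]]
[[315.0, 303.0], [343.0, 269.0], [245.0, 262.0], [284.0, 225.0]]
[[317.0, 304.0], [345.0, 271.0], [247.0, 264.0], [286.0, 226.0]]
[[319.0, 305.0], [347.0, 272.0], [249.0, 265.0], [288.0, 227.0]]
```

Request:
play_rows:
  commands:
    - [[0, -0.03, 0, 0.003, 0], [0, -0.06, 0, 0.003, 0], [0, -0.09, 0, 0.003, 0], [0, -0.12, 0, 0.003, 0], [0, -0.15, 0, 0.003, 0], [0, -0.18, 0, 0.003, 0], [0, -0.21, 0, 0.003, 0], [0, -0.24, 0, 0.003, 0], [0, -0.27, 0, 0.003, 0], [0, -0.3, 0, 0.003, 0], [0, -0.33, 0, 0.003, 0]]

```text
clock: 17.25
tcp_pos: [0.4495, -0.1497, 0.0746]
orientation: [2.011, 2.411, 0.005]
contact_force: [5.2, 9.3, 2.7]
grip_width: 0.0626
gripper_force: 59.8
```

```bash
python3 - <<'E'
from h import *
go(.460-.055*.169,-.222+.055*.986,.0723,99.7)
f=shot("side"); m=viewer.trace(f,"lid")[0]; M=m["pixels"]
q=cv2.approxPolyDP(cv2.convexHull(np.argwhere(M)[:,::-1].astype(np.int32)),3,True); print(q.reshape(-1,2).tolist())
for x in(-.03,-.02,-.01,0): print(np.round(proj(f,plate([x,0,.0625,0,0])[[1,3,5,7]])).tolist())
E
```

```text
tcp [ 0.4495 -0.1497  0.0746] yaw 100.32 shift [-0.09  -0.01   0.012] turn 0.007 w 0.0626 F [5.2 9.3 2.7] t 17.25
[[374, 293], [351, 319], [278, 282], [309, 248], [331, 255]]
[[343.0, 322.0], [370.0, 287.0], [269.0, 279.0], [307.0, 239.0]]
[[347.0, 325.0], [375.0, 289.0], [272.0, 282.0], [311.0, 241.0]]
[[352.0, 328.0], [379.0, 292.0], [276.0, 284.0], [315.0, 244.0]]
[[356.0, 331.0], [383.0, 295.0], [280.0, 287.0], [318.0, 246.0]]
```

Request:
play_rows:
  commands:
    - [[0, -0.02, 0.008, 0, 0], [0, -0.04, 0.015, 0, 0], [0, -0.06, 0.015, 0, 0], [0, -0.075, 0.015, 0, 0], [0, -0.09, 0.015, 0, 0], [0, -0.09, 0.015, 0, 0]]

```text
clock: 17.85
tcp_pos: [0.4528, -0.1641, 0.0737]
orientation: [-2.01, -2.407, -0.004]
contact_force: [-0.1, 15.5, 7.8]
grip_width: 0.0627
gripper_force: 60.4
```

```bash
python3 - <<'E'
from h import *
go(.460-.055*.169,-.222+.055*.986,.0723,99.7)
f=shot("side"); m=viewer.trace(f,"lid")[0]; M=m["pixels"]
q=cv2.approxPolyDP(cv2.convexHull(np.argwhere(M)[:,::-1].astype(np.int32)),3,True); print(q.reshape(-1,2).tolist())
E
```

```text
tcp [ 0.4528 -0.1641  0.0737] yaw 100.26 shift [-0.016 -0.014  0.007] turn 0.006 w 0.0627 F [-0.1 15.5  7.8] t 17.85
[[381, 296], [359, 324], [285, 287], [284, 283], [314, 254], [329, 253]]
```

Request:
play_rows:
  commands:
    - [[0, -0.01, 0, -0.01, 0], [0, -0.02, 0, -0.01, 0], [0, -0.03, 0, -0.01, 0], [0, -0.04, 0, -0.01, 0], [0, -0.04, 0, -0.01, 0]]

```text
clock: 18.37
tcp_pos: [0.4528, -0.1648, 0.0746]
orientation: [-1.997, -2.405, -0.01]
contact_force: [-2.0, 35.1, 9.0]
grip_width: 0.0626
gripper_force: 60.5
```

```bash
python3 - <<'E'
from h import *
go(.460-.055*.169,-.222+.055*.986,.0723,99.7)
f=shot("side"); m=viewer.trace(f,"lid")[0]; M=m["pixels"]
q=cv2.approxPolyDP(cv2.convexHull(np.argwhere(M)[:,::-1].astype(np.int32)),3,True); print(q.reshape(-1,2).tolist())
E
```

```text
tcp [ 0.4528 -0.1648  0.0746] yaw 100.59 shift [-0.013 -0.013  0.012] turn 0.01 w 0.0626 F [-2.  35.1  9. ] t 18.3667
[[382, 295], [359, 324], [284, 284], [314, 254], [329, 253]]
```

Request:
play_rows:
  commands:
    - [[0, 0.04, 0, 0.005, 0], [0, 0.05, 0, 0.01, 0], [0, 0.05, 0, 0.01, 0]]

```text
clock: 18.72
tcp_pos: [0.4529, -0.1647, 0.0745]
orientation: [-2.01, -2.412, -0.001]
contact_force: [-0.5, 8.0, 10.7]
grip_width: 0.0628
gripper_force: 61.0
```

Request:
play_rows:
  commands:
    - [[-1, 0, 0, 0, 0], [-1, 0, 0, 0, 0], [-1, 0, 0, 0, 0], [-1, 0, 0, 0, 0], [-1, 0, 0, -0.1, 0], [-1, 0, 0, -0.3, 0], [-1, 0, 0, -0.5, 0], [-1, 0.3, 0, -0.7, 0], [-1, 0.6, 0, -0.7, 0], [-1, 0.9, 0, -0.7, 0], [-1, 0.9, 0, -0.7, 0]]

```text
clock: 19.63
tcp_pos: [0.4246, -0.0089, 0.2131]
orientation: [2.019, 2.406, 0.003]
contact_force: [-0.3, 0.3, -0.7]
grip_width: 0.0854
gripper_force: 0.0
```

```bash
python3 - <<'E'
from h import *
go(.46,-.2,.2)
for n in("side","top"):
    f=shot(n); m=viewer.trace(f,"lid")[0]; M=m["pixels"]
    q=cv2.approxPolyDP(cv2.convexHull(np.argwhere(M)[:,::-1].astype(np.int32)),3,True); print(n,m["score"],q.reshape(-1,2).tolist())
    for x in(-.01,0,.01): print(x,np.round(proj(f,plate([x,0,.0625,0,0])[[1,3,5,7]]),1).tolist())
    # wide-end edge vs tin mouth end points at rail tops
    hsv=cv2.cvtColor(f["pixels"],cv2.COLOR_RGB2HSV).astype(int); h=(hsv[...,0]+90)%180-90
    R=(np.abs(h)<5)&(hsv[...,1]>150); e=proj(f,[[.4507,-.168,.08]])[0].astype(int); k=np.zeros_like(R); k[e[1]-25:e[1]+25,e[0]-25:e[0]+25]=1
    c=np.argwhere(R&k)[:,::-1].astype(np.float32); rc=cv2.minAreaRect(c); print(rc,unproj(f,[rc[0]],.087 if n=="side" else .089))
    for x in(-.01,0,.01): print(proj(f,[np.array([.46,-.222,.087])+(x-.055)*np.array([.169,-.986,0])]))
E
```

```text
tcp [ 0.4246 -0.0089  0.2131] yaw 99.99 shift [-0.972  0.008  0.065] turn 0 w 0.0854 F [-0.3  0.3 -0.7] t 19.6333
side 0.88 [[381, 297], [359, 325], [293, 293], [285, 283], [305, 257], [320, 247]]
-0.01 [[351.7, 327.8], [379.0, 292.0], [276.3, 284.4], [314.6, 243.8]]
0 [[356.2, 330.9], [383.4, 294.7], [280.1, 287.2], [318.4, 246.1]]
0.01 [[360.8, 334.0], [387.8, 297.5], [284.0, 289.9], [322.2, 248.5]]
((311.7762451171875, 267.7486267089844), (8.547882080078125, 32.630615234375), 41.987213134765625) [[ 0.45153215 -0.16864561  0.087     ]]
[[307.17668627 265.1016244 ]]
[[311.16290323 267.71798363]]
[[315.18715173 270.35759242]]
top 0.68 [[415, 256], [356, 275], [347, 232], [409, 228]]
-0.01 [[412.9, 261.2], [405.3, 227.2], [351.0, 279.0], [341.9, 233.6]]
0 [[416.6, 260.4], [409.0, 226.5], [354.7, 278.2], [345.6, 232.9]]
0.01 [[420.3, 259.7], [412.6, 225.8], [358.5, 277.5], [349.3, 232.2]]
((361.79412841796875, 251.82350158691406), (22.34383773803711, 4.230144500732422), 77.47119140625) [[ 0.45329898 -0.16749152  0.089     ]]
[[358.11981544 253.57930114]]
[[361.87239695 252.85791204]]
[[365.62420106 252.13664376]]
```

```bash
python3 -c "
from h import *
print(r.hand_in())"
```

```text
the job is handed in; nothing more can be done
None
```

The lid leaned on the backstop by itself, then slid under the lips until it wedged (about 35 N at the last push) and was released; the cameras put it within 1–2 mm of home. I handed the job in, but no verdict came back.

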